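# Hold the glue feeder's bayonet lid at the vent mark

### The arm

A 6-joint arm with a two-finger parallel gripper is mounted at the origin on the work surface. World frame = base frame: x ahead of the robot, y to its left, z up, the work surface at z = 0. Lengths are in m, angles in rad, forces in N, time in s.
With the tool pointing down it reaches from about 0.375 to 0.825 m from the base axis. Payload 5.5 kg.
Tool frame: the origin (TCP) lies between the finger pads; the fingertips stand 11 mm ahead of it and the grasp point (between the pads) lies 8 mm behind it (arm.nose_length is the distance from the TCP to the fingertips, in m); z points along the fingers, y is the direction in which the jaws open and shut (so a half turn about z gives the same grasp; the last joint's range is limited). The gripper opens to 85 mm and grips with 20 to 120 N. Pads are 22 mm wide; open, the fingers measure 114 mm over their backs; the gripper's body (76 mm by 85 mm) begins 54 mm behind the grasp point. The pads swing forward as they close: fully open they stand 13 mm farther back than shut.
Start: joints at [-1.298, 0.314, -0.047, 1.21, 0, 1.571], TCP at [0.162, -0.578, 0.242] pointing down, gripper open.
Joint ranges: [-2.67, 2.67], [-0.69, 1.73], [-1.03, 1.25], [-2.08, 2.16], [-1.42, 1.45], [-3.14, 3.14]. Speed limits (rad/s): [2.39, 2.39, 3.01, 3.14, 3.14, 3.14].

### API

Orientations are given as [roll, pitch, yaw] about the fixed x, y, z axes, in that order (R = Rz(yaw) Ry(pitch) Rx(roll)).
In Python, from plant import arm, optics, ticket, finder gives the robot as it stands. The module is installed in compiled form; this text tells all that it offers.
- The arm moves only by the tool drive_tool, never from a script. Its argument "steps" is text: rows parted by semicolons, each of 6 numbers parted by spaces: the shift along the tool's x, y, z in cm, then the turn, a rotation vector about the tool's x, y, z in degrees. In form: dx dy dz ax ay az; .... A call has 1 to 20 rows; each row shifts and turns the commanded pose from where the row before left it, along the tool's axes as they then stand; what a row does not reach is not made up. A row lasts 1/10 s, in which the tool goes at most 50 mm and 8.59 degrees, less where a joint would pass 70% of its speed; a pose out of reach is approached as far as the arm can. A call is refused whole if a number of a shift passes 5 or a number of a turn 8.59, either way. A call with a gripper value outside its range is refused whole. "fingers" is the finger opening in cm, from 0 to 8.54, set as the call begins (left out, the last holds). The fingers move at their own pace and stop on an object; "grip_force" is the grip in N (left out, the last holds). Time passes only in rows, so rows that do not move let the fingers close. It gives the time, the measured TCP pose, the force and the opening at its end, in the units of the state.
- arm.observe(): the state, without advancing time (a new reading comes with each control period).
- optics.capture(name): name is "scene" or "top" or "wrist"; returns (picture, depth): 384x512x3 uint8, blue, green, red; 384x512 float32, m along the optical axis (not along the pixel's ray), 0 where there is no reading.
- optics.get_calibration(name): a dict with "fx", "fy", "cx", "cy" (pixels), "eye" and "orientation" of the camera in the world; the wrist camera has in their place "mount" (4x4, takes a point from camera to tool coordinates, whose origin is the TCP and whose axes are the flange's). Camera axes: x right, y down, z forward; pixel columns grow to the right and rows downward; lengths in m; the calibration is good to about 2 mm. A picture is of the moment at which its call begins: read the wrist's pose just before it. get_calibration takes no time and is no camera call.
- ticket.job_done(): hands the job in, once; it reports no verdict.
Trained networks look in the newest picture that a camera, given by its name, has taken for a name from the list of things; names that differ only in an ending like _2 or _b are one class to them, and where a whole thing is asked for, a point or a joint stands for the part that bears it (a point fixed in the world has none). Each returns a list of dicts, best first, with "conf" (0 to 1); they miss things now and then, are a little off and sometimes report something else, mostly with a low value. They report only what shows in the picture. A call takes as long as a camera call. They do not tell look-alikes from the thing itself.
- finder.boxes_of(camera, name): "box" ([left, top, right, bottom] in pixels, round what is visible of it).
- finder.regions_of(camera, name): "region" (384x512 bool, what is visible of it) and "box" ([left, top, right, bottom] in pixels, round what is visible of it).
- finder.place_of(camera, name): "uv" ([column, row] in pixels: a listed point, or the origin of a listed thing).
The state is a dict: "t": time; "q": joint angles; "qd": joint speeds; "joint_efforts": joint torques, N m; "eef_pos": TCP position; "tool_rot": TCP orientation; "ft_force": force on the tool from outside, world axes, zero at the start; "moment": the same for the moment, N m; "grip_width": finger opening in m.
Only numpy, scipy, OpenCV 4.12 (cv2) and the standard library are available. Lean on these libraries where they do the work, as an engineer would, in place of code of your own. Each camera call takes 0.05 s, during which the arm holds its last target.

### The job

Slide the clear guard of the blue glue feeder fully open, then take the bayonet lid by its red bar and put it into the filler port with its white pointers at the white marks, down until its black cap rests on the collar. Turn it clockwise, seen from above, to the yellow vent marks, half of the way to the red lock marks and without ever going on through the lock click, and finish while still gripping the lid there: it springs back if let go. Leave the guard open and the other things on the bench where they are.

Things in the scene. Friction and masses are not known exactly. Their poses are not given: they have to be found in the camera images.
- feeder: Blue glue feeder, fixed; place and yaw vary (within 0.25 rad). Housing 190 x 325 mm, flat deck at z = 0.100. Origin on the bench straight below the filler port's centre; housing reaches 92 mm to +y, 232 mm to -y of it. Two aluminium rails along y on the deck, centred at x = -80 and +80 mm, 12 mm wide, tops at z = 0.145.
- port_mouth (a point): Centre of the port's opening, at the top of its lip, 130 mm above the feeder's origin; axes as the feeder's. Steel collar of 53 mm outer radius; round opening of 29 mm radius with two opposite lug notches at +x and -x, about 17 mm wide, out to 38 mm radius. Lip 6 mm thick; chamber under it, floor 30 mm below the lip's top. A stop blocks turning counter-clockwise.
- mark_white (a point): One of two opposite white marks on the collar's top, at the notch on the feeder's +x side, 47 mm from the port's axis: the lid goes in with its x axis along the line through the white marks (0 deg).
- mark_vent (a point): Yellow vent mark, 40 deg clockwise (seen from above) from mark_white, 47 mm from the port's axis; its twin is opposite. The lid's pointers must end here.
- mark_lock (a point): Red lock mark, 80 deg clockwise from mark_white; its twin is opposite. From about 50 deg of turn the lugs begin to press on spring plungers; the lock click is at 65 deg.
- guard (a joint): Clear plastic sliding guard with orange edges over the port, 172 x 126 x 4 mm, underside 15.5 mm above the lip. Value in m: 0 covering the port, 0.140 fully open; it grows as the guard slides along the feeder's -y. Starts within 0.03 of shut. Sliding friction about 1.5 N; stays where it is left.
- guard_grip (a point): Grip point of the guard's orange upright handle at the middle of the guard plate: a bar 60 mm long along the feeder's x, 14 mm thick along its y, rising from the plate's top (149.5 mm above the bench) to 185.5 mm. This point is in the middle of the bar, 173.5 mm above the bench, 12 mm below the bar's top, and moves with the guard.
- port_ring (a joint): Brass follower with two dogs inside the collar, pushed by the lid's lugs. Value in rad: 0 at rest, grows clockwise (from above) as the lid turns; it follows the lid's turn from the white marks less about 4 deg of free play (about 0.63 at the yellow marks). Its spring pushes the lid back counter-clockwise: about 0.10 N m at 0, 0.17 N m at the yellow marks.
- lid: Bayonet lid, loose, 130 to 200 g, upright on its plug. Origin: centre of the plug's underside, z up its axis. Grey plug 52 mm diameter, 20 mm high; black cap 82 mm diameter, 20 to 28 mm above the origin. Same when turned half round. Seated: origin 20 mm below port_mouth; it can lift 3 mm with its lugs under the lip. Swaps places with the tin and the sanding block.
- lid_bar (a point): Grip point of the lid's red bar: on the axis, 50 mm above the lid's origin. The bar is 64 mm long (along the lid's x), 18 mm thick (along y), from 28 to 60 mm above the origin, with a white stripe along its top and white pointers at the cap's edge at both ends, above the lugs.
- lid_lug (a point): Tip of one of the two opposite steel lugs on the plug: on the lid's +x side, 35 mm from its axis, 7.5 mm above its origin. Lugs are 10 mm wide and 7 mm high.
- tin: Bystander: green-labelled metal tin, 66 mm diameter, 75 mm high, origin at underside. It, the sanding block and the lid may swap places.
- sanding_block: Bystander: cork sanding block 75 x 48 x 32 mm, origin at underside.
- glue_bottle: Bystander: white bottle with orange cap, 64 mm diameter, 170 mm high, origin at underside.
- offcut: Bystander: wooden offcut 50 x 120 x 30 mm, origin at underside.
- hammer: Bystander: hammer lying on the bench, origin at its underside.
- screw_pot: Bystander: open aluminium pot 76 mm diameter, 70 mm high, origin at underside.
Not all that is in view belongs to the job. What is shaped like the lid but orange is not meant.

How it is judged:
By the outcome, as a careful person would: the job done as asked, in the order asked, and still so for the second after the job is handed in, while the arm keeps its last pose, push and grip.
It also fails if it takes over 61 s, if anything falls off the work surface, if the arm or the gripper's body presses on something with over 40 N, if the wrist force passes 120 N, or if a joint passes its speed limit or range.

## Working session

There is one attempt and no reset: what is moved stays moved. The work goes in short steps, Python scripts to look and compute and a tool call to move; the robot and the scene stay as the last step left them, time stands still between calls to the robot, and variables do not carry over. Pictures are saved under pics/ and viewed, and the job is handed in when it is done.

Besides the shell and the picture viewer there is one more tool, called after ">>>" as name(argument=value, ...) on one line, values as JSON. drive_tool: Moves the arm, as the interface text tells. Its arguments: {"type":"object","properties":{"steps":{"type":"string"},"fingers":{"type":"number"},"grip_force":{"type":"number"}},"required":["steps"]}

```bash
mkdir -p pics; cat > h.py <<'E'
import numpy as np, cv2
from plant import arm, optics, ticket, finder
from scipy.spatial.transform import Rotation as R
def campose(name, st=None):
    c=optics.get_calibration(name)
    if 'mount' in c:
        st=st or arm.observe()
        T=np.eye(4);T[:3,:3]=rot(st['tool_rot']);T[:3,3]=st['eef_pos']
        T=T@np.array(c['mount']); return c,T
    T=np.eye(4);T[:3,:3]=rot(c['orientation']);T[:3,3]=c['eye'];return c,T
def rot(o):
    o=np.array(o)
    return o if o.shape==(3,3) else R.from_euler('xyz',o).as_matrix()
def ray(c,T,uv,z):  # intersect with plane world z
    d=T[:3,:3]@np.array([(uv[0]-c['cx'])/c['fx'],(uv[1]-c['cy'])/c['fy'],1]);o=T[:3,3]
    return o+d*(z-o[2])/d[2]
def cloud(c,T,depth):
    v,u=np.mgrid[:depth.shape[0],:depth.shape[1]]
    p=np.stack([(u-c['cx'])/c['fx']*depth,(v-c['cy'])/c['fy']*depth,depth],-1)
    return p@T[:3,:3].T+T[:3,3]
def proj(c,T,p):
    q=T[:3,:3].T@(np.array(p)-T[:3,3]);return q[0]/q[2]*c['fx']+c['cx'],q[1]/q[2]*c['fy']+c['cy']
E
python3 - <<'E'
from h import *
for n in ['scene','top','wrist']:
    im,d=optics.capture(n); cv2.imwrite(f'pics/{n}0.png',im)
    print(n,optics.get_calibration(n))
print(arm.observe(), arm.nose_length)
c,T=campose('top')
optics.capture('top')
for n,z in [('port_mouth',.13),('mark_white',.13),('mark_vent',.13),('mark_lock',.13),('guard_grip',.1735),('lid_bar',.05),('lid',0),('tin',0),('sanding_block',0),('feeder',0)]:
    for r in finder.place_of('top',n)[:3]: print(n,r['conf'],r['uv'],ray(c,T,r['uv'],z).round(4))
E
```

```text
scene {'fx': 403.177021062108, 'fy': 403.177021062108, 'cx': 253.07833850155018, 'cy': 191.84207881489274, 'eye': array([ 1.1985199 , -0.56258095,  1.14062567]), 'orientation': array([-2.4555406 , -0.01903779,  0.86404478])}
top {'fx': 486.12484802266437, 'fy': 486.12484802266437, 'cx': 254.74262040033082, 'cy': 187.59799132228437, 'eye': array([ 0.21952663, -0.02712107,  2.05074553]), 'orientation': array([-2.96899764,  0.00401132, -1.55990557])}
wrist {'fx': 314.15046518527794, 'fy': 314.15046518527794, 'cx': 258.39508773502456, 'cy': 191.9336940134775, 'mount': array([[-1.38260902e-03, -9.64772299e-01, -2.63082684e-01,
         6.74068665e-02],
       [ 9.99998826e-01, -1.16025238e-03, -1.00055252e-03,
         2.78656280e-04],
       [ 6.60063044e-04, -2.63083758e-01,  9.64772771e-01,
        -1.32232767e-01],
       [ 0.00000000e+00,  0.00000000e+00,  0.00000000e+00,
         1.00000000e+00]])}
{'t': 0.15, 'q': array([-1.29797223e+00,  3.14062171e-01, -4.78226219e-02,  1.21019061e+00,
       -2.34379449e-05,  1.57081247e+00]), 'qd': array([-0.00187781, -0.00141968,  0.00114172, 
[... 454 characters left out ...]
44686696895} 0.011
port_mouth 0.92 [278.5, 194.1] [ 0.5288 -0.1111  0.13  ]
mark_white 0.75 [276.0, 181.3] [ 0.5808 -0.1009  0.13  ]
mark_white 0.72 [210.4, 204.0] [0.4861 0.1604 0.13  ]
mark_vent 0.75 [283.0, 186.6] [ 0.5595 -0.1291  0.13  ]
mark_lock 0.73 [285.4, 194.3] [ 0.5283 -0.1387  0.13  ]
guard_grip 0.89 [279.0, 193.5] [ 0.5242 -0.1111  0.1735]
lid_bar 0.88 [236.9, 239.7] [0.3505 0.0555 0.05  ]
lid_bar 0.78 [211.8, 210.1] [0.4717 0.1617 0.05  ]
lid 0.78 [216.7, 212.3] [0.4688 0.1454 0.    ]
lid 0.77 [236.7, 243.4] [0.3383 0.0582 0.    ]
tin 0.72 [171.9, 200.6] [0.517  0.3377 0.    ]
tin 0.5 [219.4, 141.9] [0.7774 0.1411 0.    ]
sanding_block 0.7 [213.6, 177.3] [0.6201 0.1624 0.    ]
```

```bash
python3 - <<'E'
import cv2
a=cv2.imread('pics/top0.png');cv2.imwrite('pics/top0b.png',cv2.resize(a[80:290,130:400],None,fx=2.8,fy=2.8,interpolation=cv2.INTER_CUBIC))
E
```

```text
(no output)
```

View pics/top0b.png

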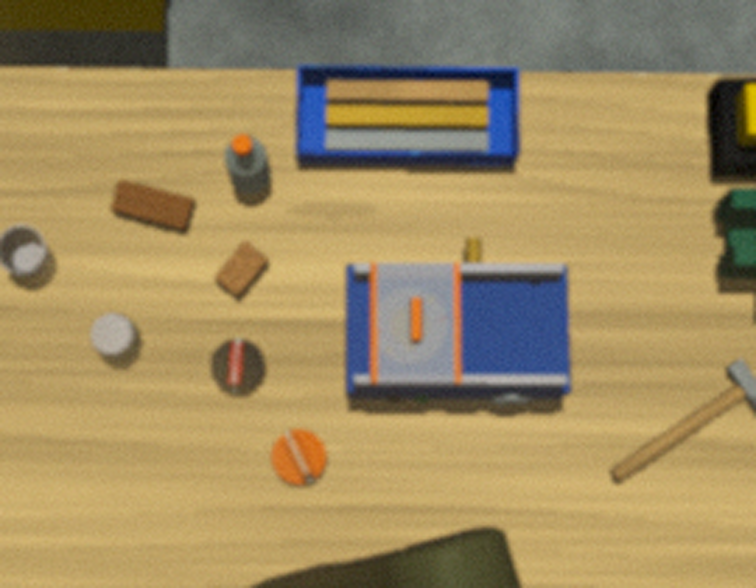

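View pics/scene0.png

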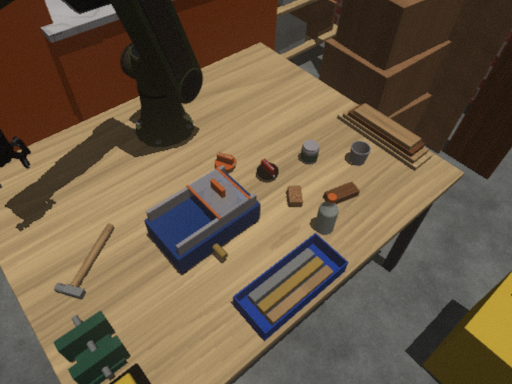

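```bash
cat >> h.py <<'E'
def plan(pos,yaw,n=None,st=None,step=.048):
    """print tool-axes rows from current measured pose to pos/yaw (tool down)"""
    st=st or arm.observe()
    Rc=rot(st['tool_rot']);p=np.array(st['eef_pos']);Rt=R.from_euler('xyz',[np.pi,0,yaw]).as_matrix()
    d=np.array(pos)-p;rv=R.from_matrix(Rc.T@Rt).as_rotvec()*180/np.pi
    print('total tool shift cm',(Rc.T@d*100).round(2),'rotvec deg',rv.round(2),'rotated-frame shift',(Rt.T@d*100).round(2),'n>=',int(np.ceil(max(np.linalg.norm(d)/step,np.linalg.norm(rv)/8.5))))
E
python3 - <<'E'
from h import *
c,T=campose('top'); im,d=optics.capture('top'); P=cloud(c,T,d)
m=(abs(P[...,2]-.145)<.008)&(abs(P[...,0]-.53)<.17)&(abs(P[...,1]+.18)<.25)
ys,xs=np.nonzero(m); X=P[m]
for lo,hi in[(.40,.50),(.56,.66)]:
    s=X[(X[:,0]>lo)&(X[:,0]<hi)]
    print(len(s), s.min(0).round(3),s.max(0).round(3)); 
    r=cv2.minAreaRect(s[:,:2].astype(np.float32));print(r)
m2=(P[...,2]>.08)&(P[...,2]<.2)&(abs(P[...,0]-.53)<.17)&(abs(P[...,1]+.18)<.25)
print(cv2.minAreaRect(P[m2][:,:2].astype(np.float32)))
hsv=cv2.cvtColor(im,cv2.COLOR_BGR2HSV)
m3=m2&(hsv[...,0]<15)&(hsv[...,1]>150)
print('orange',P[m3][:,2].max(), cv2.minAreaRect(P[m3&(P[...,2]>.17)][:,:2].astype(np.float32)))
plan([.51,-.11,.32],0)
E
```

```text
522 [ 0.436 -0.318  0.137] [ 0.499 -0.022  0.153]
((0.4684423804283142, -0.16971278190612793), (0.06308282166719437, 0.29616156220436096), 0.8076484203338623)
435 [ 0.561 -0.317  0.137] [ 0.611 -0.02   0.153]
((0.5859873294830322, -0.1687428504228592), (0.04724081978201866, 0.2964605689048767), 0.6434629559516907)
((0.5198831558227539, -0.1707254946231842), (0.19446127116680145, 0.325281023979187), 0.12167715281248093)
orange 0.19493729271742355 ((0.5214174389839172, -0.10660327225923538), (0.05354833975434303, 0.008318239822983742), 0.11827834695577621)
total tool shift cm [ 46.15 -35.66  -7.77] rotvec deg [ 0.    0.   15.63] rotated-frame shift [ 34.83 -46.78  -7.77] n>= 13
```

>>> drive_tool(steps="0 0 -3.9 0 0 7.8; 0 0 -3.9 0 0 7.8; 2.9 -3.9 0 0 0 0; 2.9 -3.9 0 0 0 0; 2.9 -3.9 0 0 0 0; 2.9 -3.9 0 0 0 0; 2.9 -3.9 0 0 0 0; 2.9 -3.9 0 0 0 0; 2.9 -3.9 0 0 0 0; 2.9 -3.9 0 0 0 0; 2.9 -3.9 0 0 0 0; 2.9 -3.9 0 0 0 0; 2.9 -3.9 0 0 0 0; 2.9 -3.9 0 0 0 0; 0 0 0 0 0 0")

```text
t: 2.25
eef_pos: [0.5121, -0.1052, 0.32]
tool_rot: [-3.14, -0.001, 0.007]
ft_force: [-0.0, -0.5, 0.7]
grip_width: 0.0855
```

```bash
python3 - <<'E'
from h import *
st=arm.observe();print(st['t'],st['eef_pos'],st['tool_rot'])
c,T=campose('wrist',st);im,d=optics.capture('wrist');P=cloud(c,T,d);cv2.imwrite('pics/w1.png',im);np.save('w1.npy',P)
for n,z in [('port_mouth',.13),('mark_white',.13),('guard_grip',.1735),('lid_bar',.05)]:
    for r in finder.place_of('wrist',n)[:3]: print(n,r['conf'],r['uv'],ray(c,T,r['uv'],z).round(4))
hsv=cv2.cvtColor(im,cv2.COLOR_BGR2HSV)
m3=(hsv[...,0]<15)&(hsv[...,1]>150)&(P[...,2]>.178)&(P[...,2]<.2)
print('orange',m3.sum(),np.median(P[m3][:,2]), cv2.minAreaRect(P[m3][:,:2].astype(np.float32)))
E
```

```text
2.25 [ 0.51212144 -0.10523763  0.31995179] [-3.13988047e+00 -1.12071108e-03  7.15859179e-03]
port_mouth 0.73 [254.6, 162.0] [ 0.524  -0.1006  0.13  ]
mark_white 0.71 [295.5, 156.4] [ 0.5301 -0.1428  0.13  ]
mark_white 0.63 [255.1, 116.0] [ 0.5703 -0.101   0.13  ]
guard_grip 0.78 [261.9, 169.7] [ 0.5245 -0.1078  0.1735]
lid_bar 0.83 [60.8, 182.6] [0.4812 0.156  0.05  ]
orange 193 0.18541638267452804 ((0.5250701904296875, -0.10965736955404282), (0.05883309617638588, 0.012423763982951641), 0.3839277923107147)
```

View pics/w1.png

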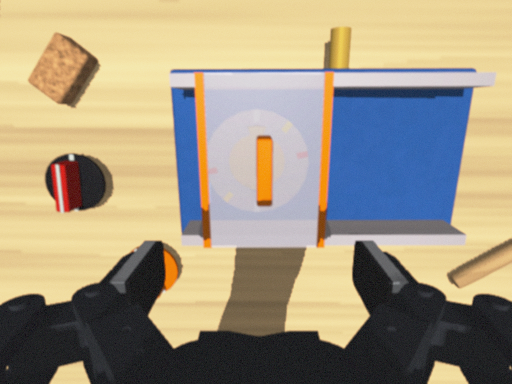

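>>> drive_tool(steps="1.3 0.35 3 0 0 0; 0 0 4 0 0 0; 0 0 4 0 0 0; 0 0 3 0 0 0; 0 0 1.1 0 0 0; 0 0 0 0 0 0", fingers=5)

```text
t: 3.1
eef_pos: [0.5209, -0.1139, 0.1683]
tool_rot: [-3.141, 0.003, -0.001]
ft_force: [0.6, 0.7, 0.5]
grip_width: 0.0502
```

>>> drive_tool(steps="0 0 0 0 0 0; 0 0 0 0 0 0; 0 0 0 0 0 0; 0 0 0 0 0 0; 0 0 0 0 0 0", fingers=0, grip_force=30)

```text
t: 3.6
eef_pos: [0.5238, -0.1133, 0.1714]
tool_rot: [3.141, -0.003, 0.001]
ft_force: [-0.9, 0.9, 6.9]
grip_width: 0.0135
```

>>> drive_tool(steps="0 0 -0.3 0 0 0; 0 2 0 0 0 0; 0 3 0 0 0 0; 0 3 0 0 0 0; 0 2.5 0 0 0 0; 0 1 0 0 0 0; 0 0.5 0 0 0 0; 0 0 0 0 0 0; 0 0 0 0 0 0")

```text
t: 4.5
eef_pos: [0.5249, -0.2334, 0.1715]
tool_rot: [-3.141, -0.004, 0.001]
ft_force: [11.6, -1.8, -15.8]
grip_width: 0.0136
```

>>> drive_tool(steps="0.1 0 0.2 0 0 0; 0 0.3 0 0 0 0; 0 0.3 0 0 0 0; 0 0 0 0 0 0; 0 0 0 0 0 0")

```text
t: 5.0
eef_pos: [0.5251, -0.2397, 0.1714]
tool_rot: [3.14, -0.003, 0.001]
ft_force: [4.7, -0.2, 2.8]
grip_width: 0.0133
```

>>> drive_tool(steps="0.05 0.3 0 0 0 0; 0 0.3 0 0 0 0; 0 0.1 0 0 0 0; 0 0 0 0 0 0")

```text
t: 5.4
eef_pos: [0.525, -0.2422, 0.1714]
tool_rot: [-3.133, -0.003, 0.003]
ft_force: [5.3, 16.3, 9.1]
grip_width: 0.0137
```

>>> drive_tool(steps="0 -0.1 0 0 0 0; 0 0 0 0 0 0; 0 0 0 0 0 0; 0 0 0 0 0 0", fingers=4)

```text
t: 5.8
eef_pos: [0.5234, -0.2455, 0.1699]
tool_rot: [3.141, 0.001, -0.0]
ft_force: [0.1, -0.1, -0.3]
grip_width: 0.0399
```

>>> drive_tool(steps="0 0 -2 0 0 0; 0 0 -4 0 0 0; -0.6 -3 -4 0 0 0; -0.5 -4.5 -2 0 0 0; -0.5 -4.5 -1.2 0 0 0; 0 -2 0 0 0 0; 0 0 0 0 0 0; 0 0 0 0 0 0; 0 0 0 0 0 0", fingers=8)

```text
t: 6.7
eef_pos: [0.5078, -0.1063, 0.3015]
tool_rot: [3.141, 0.001, -0.001]
ft_force: [0.7, -1.5, 0.4]
grip_width: 0.0803
```

```bash
python3 - <<'E'
from h import *
st=arm.observe();print(st['t'],st['eef_pos'],st['tool_rot'],st['qd'].round(3))
c,T=campose('wrist',st);im,d=optics.capture('wrist');P=cloud(c,T,d);cv2.imwrite('pics/w2.png',im);np.save('w2.npy',P)
for n,z in [('port_mouth',.13),('mark_white',.13),('mark_vent',.13),('mark_lock',.13),('guard_grip',.1735),('lid_bar',.05)]:
    for r in finder.place_of('wrist',n)[:3]: print(n,r['conf'],r['uv'],ray(c,T,r['uv'],z).round(4))
E
```

```text
6.7 [ 0.50779465 -0.10631027  0.30154923] [ 3.14119423e+00  8.36885805e-04 -5.48704488e-04] [-0.01   0.004  0.002 -0.     0.004  0.003]
port_mouth 0.73 [251.6, 158.7] [ 0.5258 -0.0995  0.13  ]
port_mouth 0.3 [60.6, 66.8] [0.6098 0.0725 0.13  ]
mark_white 0.92 [254.2, 110.1] [ 0.5716 -0.1023  0.13  ]
mark_vent 0.89 [286.3, 123.6] [ 0.5592 -0.1326  0.13  ]
mark_lock 0.66 [298.9, 151.0] [ 0.5332 -0.1454  0.13  ]
guard_grip 0.74 [418.3, 170.9] [ 0.5223 -0.241   0.1735]
lid_bar 0.68 [53.1, 186.9] [0.4773 0.153  0.05  ]
lid_bar 0.53 [255.6, 148.2] [ 0.5256 -0.1027  0.05  ]
```

View pics/w2.png

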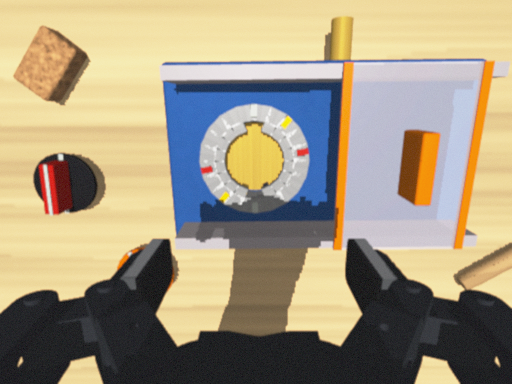

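```bash
cat > collar.py <<'E'
from h import *
from scipy.optimize import least_squares
def collar(im,P,T,c,guess):
    hsv=cv2.cvtColor(im,cv2.COLOR_BGR2HSV)
    v,u=np.mgrid[:384,:512]
    dirs=np.stack([(u-c['cx'])/c['fx'],(v-c['cy'])/c['fy'],np.ones_like(u)],-1)@T[:3,:3].T
    Q=T[:3,3]+dirs*((.13-T[2,3])/dirs[...,2])[...,None]
    rr=np.hypot(Q[...,0]-guess[0],Q[...,1]-guess[1])
    m=((abs(P[...,2]-.13)<.006)&(rr<.062)&(hsv[...,1]<70)).astype(np.uint8)
    col=m*0
    out={}
    cs=[]
    for n,lo,hi in[('yellow',22,35),('red',0,8)]:
        mm=((hsv[...,0]>=lo)&(hsv[...,0]<=hi)&(hsv[...,1]>130)&(hsv[...,2]>90)&(rr>.04)&(rr<.056)).astype(np.uint8)
        k,l,s,ce=cv2.connectedComponentsWithStats(mm)
        for i in range(1,k):
            if s[i,4]>5: 
                q=ray(c,T,ce[i],.13); cs.append((n,q)); print(n,s[i,4],ce[i].round(1),q.round(4))
    cn,_=cv2.findContours(m,cv2.RETR_EXTERNAL,cv2.CHAIN_APPROX_NONE)
    k=max(cn,key=len)[:,0]
    pts=Q[k[:,1],k[:,0],:2]
    f=least_squares(lambda x:np.hypot(pts[:,0]-x[0],pts[:,1]-x[1])-x[2],[*guess,.053],loss='soft_l1',f_scale=.001)
    print('circle',f.x.round(4))
    return f.x
E
python3 - <<'E'
from collar import *
st=arm.observe();c,T=campose('wrist',st);P=np.load('w2.npy');im=cv2.imread('pics/w2.png')
x=collar(im,P,T,c,(.525,-.102))
for r in [((.559,-.1326))]: print(np.degrees(np.arctan2(r[1]-x[1],r[0]-x[0])))
E
```

```text
yellow 65 [285.9 122. ] [ 0.5609 -0.1316  0.13  ]
yellow 53 [224.1 196.6] [ 0.4875 -0.0709  0.13  ]
red 55 [301.7 151.9] [ 0.5324 -0.1475  0.13  ]
red 50 [206.8 169.5] [ 0.5153 -0.0548  0.13  ]
circle [ 0.5245 -0.1012  0.0525]
-42.22261603249866
```

>>> drive_tool(steps="-0.6 -4.5 0 0 0 0; -0.6 -4.5 0 0 0 0; -0.6 -4.5 0.5 0 0 0; -0.6 -4.5 1 0 0 0; -0.6 -4.5 2 0 0 0; -0.6 -3.5 2 0 0 0; 0 0 0 0 0 0; 0 0 0 0 0 0; 0 0 0 0 0 0")

```text
t: 7.95
eef_pos: [0.4719, 0.0738, 0.2521]
tool_rot: [-3.071, -0.001, 0.109]
ft_force: [-0.1, -0.4, -0.7]
grip_width: 0.0801
```

```bash
python3 - <<'E'
from h import *
st=arm.observe();print(st['t'],st['eef_pos'],st['tool_rot'],st['qd'].round(3))
c,T=campose('wrist',st);im,d=optics.capture('wrist');P=cloud(c,T,d);cv2.imwrite('pics/w3.png',im);np.save('w3.npy',P)
for n,z in [('lid_bar',.05),('lid',0),('lid_lug',.0075)]:
    for r in finder.place_of('wrist',n)[:3]: print(n,r['conf'],r['uv'],ray(c,T,r['uv'],z).round(4))
m=(P[...,2]>.054)&(P[...,2]<.068)&(np.hypot(P[...,0]-.475,P[...,1]-.155)<.05)
print(m.sum(),cv2.minAreaRect(P[m][:,:2].astype(np.float32)))
m=(P[...,2]>.020)&(P[...,2]<.036)&(np.hypot(P[...,0]-.475,P[...,1]-.155)<.06)
print(m.sum(),cv2.minEnclosingCircle(P[m][:,:2].astype(np.float32)))
E
```

```text
7.95 [0.4718884  0.07383082 0.25208265] [-3.07134597e+00 -5.93832696e-04  1.09166035e-01] [-0.003 -0.001  0.006 -0.003  0.003  0.   ]
lid_bar 0.75 [198.4, 157.9] [0.4765 0.1547 0.05  ]
lid_bar 0.73 [271.5, 278.8] [0.3421 0.0586 0.05  ]
lid 0.79 [273.2, 258.8] [0.3427 0.0579 0.    ]
lid 0.57 [208.6, 149.1] [0.4796 0.155  0.    ]
lid_lug 0.91 [210.2, 123.8] [0.511  0.1534 0.0075]
lid_lug 0.66 [261.6, 238.4] [0.3733 0.0765 0.0075]
1049 ((0.4762166142463684, 0.15237022936344147), (0.01845337636768818, 0.06413621455430984), 86.69673156738281)
2632 ((0.4764562249183655, 0.15249809622764587), 0.040919773280620575)
```

View pics/w3.png

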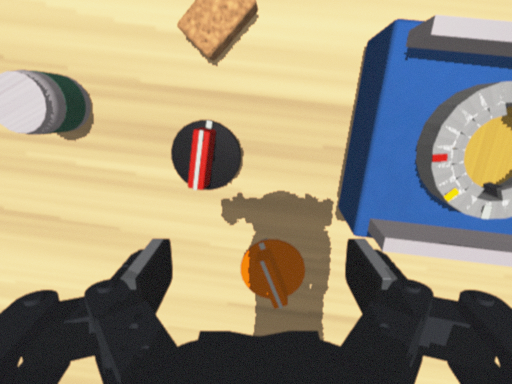

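```bash
python3 - <<'E'
from h import *
st=arm.observe();print(st['q'].round(3),st['moment'])
plan([.4763,.1525,.25],-.058)
E
```

```text
[ 0.108  0.078 -0.317  1.175  0.071  3.141] [-0.05903961 -0.01196691 -0.01509604]
total tool shift cm [ 1.32 -7.73  0.72] rotvec deg [-4.04  0.32  9.57] rotated-frame shift [ 0.01 -7.87  0.18] n>= 2
```

>>> drive_tool(steps="0 0 0 -4 0.3 0; 0 0 0 0 0 -8.5; 0 0 0 0 0 -8.5; 0 0 0 0 0 -8.5; 0 0 0 0 0 -8.5; 0 0 0 0 0 -8.5; 0 0 0 0 0 -8.5; 0 0 0 0 0 -8.5; 0 0 0 0 0 -8.5; 0 0 0 0 0 -8.5; 0 0 0 0 0 -8.5; 0 0 0 0 0 -8.5; 0 0 0 0 0 -8.5; 0 0 0 0 0 -8.5; 0 0 0 0 0 -8.5; 0 0 0 0 0 -8.5; 0 0 0 0 0 -8.5; 0 0 0 0 0 -8.5; 0 0 0 0 0 -8.5; 0 0 0 0 0 0")

```text
t: 10.15
eef_pos: [0.4727, 0.0625, 0.2514]
tool_rot: [3.13, -0.001, 2.796]
ft_force: [0.7, -0.4, 0.1]
grip_width: 0.0799
```

```bash
python3 - <<'E'
from h import *
st=arm.observe();print(st['q'].round(3),st['tool_rot'])
plan([.4763,.1525,.20],np.pi-.058)
E
```

```text
[ 0.124  0.074 -0.32   1.171  0.011  0.47 ] [ 3.12955453e+00 -7.66252432e-04  2.79578216e+00]
total tool shift cm [2.71 8.53 5.25] rotvec deg [  0.69   0.06 -16.49] rotated-frame shift [0.17 9.01 5.14] n>= 3
```

>>> drive_tool(steps="0 0 0 0.35 0 -8.2; 0 0 0 0.35 0 -8.2; 0.1 4.5 1.6 0 0 0; 0 4.5 1.6 0 0 0; 0 0 0 0 0 0; 0 0 0 0 0 0; 0 0 0 0 0 0")

```text
t: 10.85
eef_pos: [0.477, 0.1521, 0.2195]
tool_rot: [-3.141, 0.001, 3.08]
ft_force: [-0.1, -0.4, -0.5]
grip_width: 0.0799
```

```bash
python3 - <<'E'
from h import *
st=arm.observe();print(st['t'],st['eef_pos'],st['tool_rot'],st['qd'].round(3))
c,T=campose('wrist',st);im,d=optics.capture('wrist');P=cloud(c,T,d);cv2.imwrite('pics/w4.png',im);np.save('w4.npy',P)
m=(P[...,2]>.050)&(P[...,2]<.068)&(np.hypot(P[...,0]-.475,P[...,1]-.155)<.05)
print(m.sum(),cv2.minAreaRect(P[m][:,:2].astype(np.float32)),np.median(P[m][:,2]))
m=(P[...,2]>.020)&(P[...,2]<.036)&(np.hypot(P[...,0]-.475,P[...,1]-.155)<.06)
print(m.sum(),cv2.minEnclosingCircle(P[m][:,:2].astype(np.float32)))
plan([.4763,.1525,.045],np.pi-.058)
E
```

```text
10.85 [0.47697265 0.15208702 0.21946354] [-3.14096517e+00  7.72135066e-04  3.08006397e+00] [-0.016 -0.01  -0.    -0.002  0.003 -0.008]
1278 ((0.475032240152359, 0.152488112449646), (0.017899366095662117, 0.0636977106332779), 86.89881896972656) 0.0605774886100926
3397 ((0.4751885235309601, 0.15258105099201202), 0.040942221879959106)
total tool shift cm [ 0.11  0.07 17.46] rotvec deg [-0.02  0.06 -0.22] rotated-frame shift [ 0.09  0.06 17.46] n>= 4
```

View pics/w4.png

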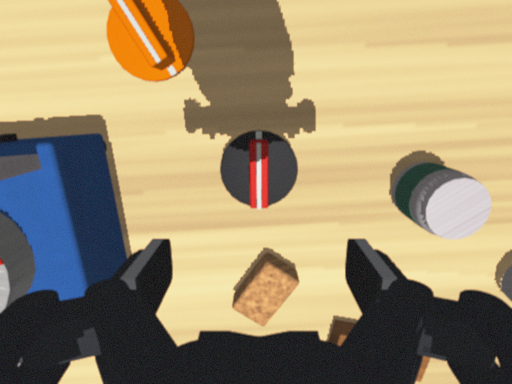

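>>> drive_tool(steps="0.1 0.05 3 0 0 -0.1; 0 0 4 0 0 0; 0 0 4 0 0 0; 0 0 3.5 0 0 0; 0 0 2 0 0 0; 0 0 0.8 0 0 0; 0 0 0 0 0 0; 0 0 0 0 0 0", fingers=6)

```text
t: 11.7
eef_pos: [0.477, 0.153, 0.0473]
tool_rot: [3.141, 0.002, 3.083]
ft_force: [0.1, 0.3, -0.3]
grip_width: 0.0599
```

>>> drive_tool(steps="0 0 0 0 0 0; 0 0 0 0 0 0; 0 0 0 0 0 0; 0 0 0 0 0 0; 0 0 0 0 0 0; 0 0 0 0 0 0", fingers=0, grip_force=60)

```text
t: 12.3
eef_pos: [0.4766, 0.1532, 0.0469]
tool_rot: [-3.141, 0.002, 3.084]
ft_force: [-1.4, -1.3, 6.3]
grip_width: 0.0169
```

>>> drive_tool(steps="0 0 -1 0 0 0; 0 0 -3 0 0 0; 0 0 -4.5 0 0 0; 0 0 -4.5 0 0 0; 0 0 -4.5 0 0 0; 0 -2 -1 0 0 -1; -0.7 -4 0 0 0 -1; -0.8 -4 0 0 0 -1; -0.8 -4 0 0 0 -0.8; -0.8 -4 0 0 0 0; -0.8 -4 0 0 0 0; -0.5 -2 0 0 0 0; 0 0 0 0 0 0; 0 0 0 0 0 0; 0 0 0 0 0 0")

```text
t: 13.8
eef_pos: [0.5163, -0.0861, 0.2312]
tool_rot: [3.141, -0.0, -3.132]
ft_force: [-0.8, -0.2, -2.7]
grip_width: 0.0172
```

```bash
python3 - <<'E'
from h import *
st=arm.observe();print(st['t'],st['eef_pos'],st['tool_rot'],st['q'].round(3))
c,T=campose('wrist',st);im,d=optics.capture('wrist');P=cloud(c,T,d);cv2.imwrite('pics/w5.png',im);np.save('w5.npy',P)
plan([.5247,-.1012,.20],np.pi+.007)
E
```

```text
13.8 [ 0.51631763 -0.08611332  0.23116617] [ 3.14128455e+00 -2.75565446e-04 -3.13205520e+00] [-0.165  0.175 -0.251  1.145  0.    -0.175]
total tool shift cm [-0.81 -1.53  3.12] rotvec deg [ 0.01 -0.    0.17] rotated-frame shift [-0.82 -1.52  3.12] n>= 1
```

View pics/w5.png

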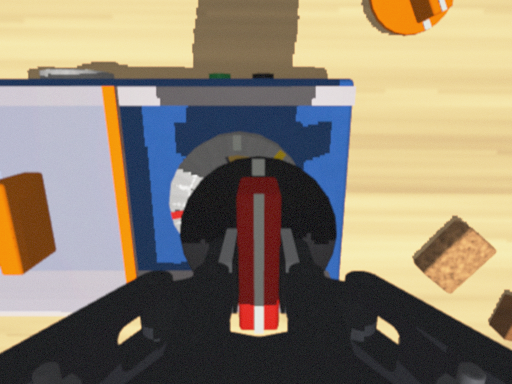

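```bash
python3 - <<'E'
from h import *
st=arm.observe();p=st['eef_pos'];P=np.load('w5.npy');im=cv2.imread('pics/w5.png')
m=(abs(P[...,2]-(p[2]-.019))<.004)&(np.hypot(P[...,0]-p[0],P[...,1]-p[1])<.06)
Z=P[m];q,_,_,_=cv2.connectedComponentsWithStats(m.astype(np.uint8)),0,0,0
print(np.percentile(P[m][:,:],[1,99],axis=0).round(4),p)
hsv=cv2.cvtColor(im,cv2.COLOR_BGR2HSV)
Q=P-p
mm=(np.hypot(Q[...,0],Q[...,1])<.055)
for z in np.arange(-.05,.03,.004):
    s=mm&(abs(Q[...,2]-z)<.002); 
    if s.sum()>20: print(z.round(3),s.sum(),np.percentile(Q[s][:,:2],[1,99],axis=0).round(4).tolist())
r=mm&(hsv[...,1]>150)&((hsv[...,0]<8)|(hsv[...,0]>172))
print('red',np.percentile(Q[r],[1,99],axis=0).round(4).tolist())
v=np.median(P[(abs(P[...,2]-.13)<.004)][:,2]);print(v)
E
```

```text
[[ 0.4751 -0.1251  0.2107]
 [ 0.5305 -0.0476  0.2145]] [ 0.51641751 -0.08601326  0.2312247 ]
-0.026 24 [[-0.042, -0.0226], [-0.0312, 0.0275]]
-0.022 150 [[-0.0423, -0.0339], [0.0096, 0.0389]]
-0.018 8577 [[-0.0409, -0.0391], [0.0141, 0.0384]]
-0.014 70 [[-0.0399, -0.0151], [-0.0217, 0.0077]]
-0.01 66 [[-0.0336, -0.0092], [-0.0316, 0.0079]]
-0.006 134 [[-0.0336, -0.0184], [-0.006, 0.0181]]
-0.002 226 [[-0.0336, -0.0207], [-0.0061, 0.0206]]
0.002 266 [[-0.0336, -0.0218], [-0.0059, 0.0213]]
0.006 305 [[-0.0335, -0.0217], [-0.0059, 0.0215]]
0.01 386 [[-0.0336, -0.0216], [0.0264, 0.0214]]
0.014 5958 [[-0.0329, -0.017], [0.0291, 0.0163]]
0.018 339 [[-0.0208, -0.022], [0.0108, 0.0214]]
0.022 248 [[-0.0111, -0.0153], [0.0078, 0.0148]]
0.026 716 [[-0.0111, -0.0144], [0.011, 0.0137]]
red [[-0.0335, -0.0092, -0.0176], [0.0287, 0.0084, 0.0152]]
0.13059562107510012
```

>>> drive_tool(steps="-0.85 -1.5 2 0 0 0; 0 0 1.5 0 0 0; 0 0 0.8 0 0 0; 0 0 0 0 0 0; 0 0 0 0 0 0")

```text
t: 14.35
eef_pos: [0.5255, -0.1013, 0.1886]
tool_rot: [-3.141, 0.001, -3.132]
ft_force: [-0.4, 0.0, -1.1]
grip_width: 0.0168
```

```bash
python3 - <<'E'
from h import *
st=arm.observe();print(st['t'],st['eef_pos'],st['tool_rot'],st['q'].round(3))
c,T=campose('wrist',st);im,d=optics.capture('wrist');cv2.imwrite('pics/w6.png',im)
plan([.5249,-.1011,.157],np.pi+.007)
E
```

```text
14.35 [ 0.52545504 -0.10134743  0.18863231] [-3.14136909e+00  5.15310731e-04 -3.13194135e+00] [-0.19   0.22  -0.295  1.055 -0.    -0.2  ]
total tool shift cm [0.09 0.05 3.2 ] rotvec deg [-0.03  0.08  0.14] rotated-frame shift [0.09 0.04 3.2 ] n>= 1
```

View pics/w6.png

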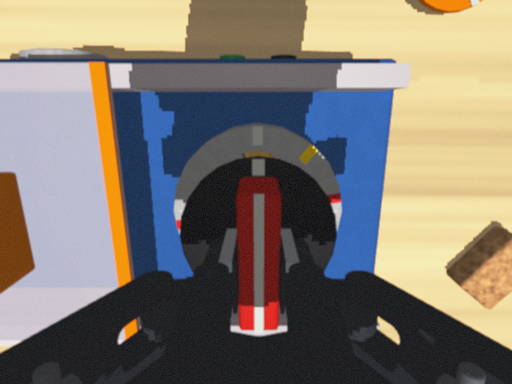

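>>> drive_tool(steps="0.06 0.03 0.8 0 0 0; 0 0 0.6 0 0 0; 0 0 0.5 0 0 0; 0 0 0 0 0 0; 0 0 0 0 0 0")

```text
t: 14.9
eef_pos: [0.5247, -0.1017, 0.169]
tool_rot: [-3.141, -0.0, -3.133]
ft_force: [-0.1, 0.3, -1.2]
grip_width: 0.0171
```

>>> drive_tool(steps="0 0 0.5 0 0 0; 0 0 0.4 0 0 0; 0 0 0.2 0 0 0; 0 0 0 0 0 0; 0 0 0 0 0 0")

```text
t: 15.4
eef_pos: [0.5248, -0.1017, 0.1581]
tool_rot: [-3.141, 0.0, -3.133]
ft_force: [-0.5, -0.2, -2.1]
grip_width: 0.0168
```

>>> drive_tool(steps="0 0 0.15 0 0 0; 0 0 0.1 0 0 0; 0 0 0 0 0 0; 0 0 0 0 0 0")

```text
t: 15.8
eef_pos: [0.5252, -0.1018, 0.1569]
tool_rot: [-3.141, 0.002, -3.133]
ft_force: [-2.7, -1.1, 7.3]
grip_width: 0.017
```

>>> drive_tool(steps="0 0 0 0 0 3; 0 0 0 0 0 4; 0 0 0 0 0 4; 0 0 0 0 0 4; 0 0 0 0 0 4; 0 0 0 0 0 0; 0 0 0 0 0 0")

```text
t: 16.5
eef_pos: [0.5247, -0.1021, 0.1569]
tool_rot: [-3.141, 0.001, 2.819]
ft_force: [-4.4, -1.8, 8.1]
grip_width: 0.0171
```

>>> drive_tool(steps="0 0 0 0 0 4; 0 0 0 0 0 4; 0 0 0 0 0 4; 0 0 0 0 0 4; 0 0 0 0 0 3; 0 0 0 0 0 1; 0 0 0 0 0 0; 0 0 0 0 0 0")

```text
t: 17.3
eef_pos: [0.5244, -0.1024, 0.157]
tool_rot: [-3.14, 0.002, 2.47]
ft_force: [-5.7, -2.2, 9.0]
grip_width: 0.0174
```

```bash
python3 - <<'E'
from h import *
st=arm.observe();print(st['t'],st['eef_pos'],np.degrees(st['tool_rot']),st['moment'])
for n in['wrist','top','scene']:
    im,d=optics.capture(n);cv2.imwrite(f'pics/{n}7.png',im)
    if n=='wrist': np.save('w7.npy',cloud(*campose(n,st),d)); big=cv2.resize(im[80:380,130:400],None,fx=2,fy=2,interpolation=cv2.INTER_CUBIC);cv2.imwrite('pics/w7b.png',big)
    if n=='top':cv2.imwrite('pics/top7b.png',cv2.resize(im[130:260,170:340],None,fx=4,fy=4,interpolation=cv2.INTER_CUBIC))
E
```

```text
17.3 [ 0.52444221 -0.10236417  0.15697086] [-1.79924015e+02  9.01749570e-02  1.41517586e+02] [-0.26968386  1.06189819  0.32630464]
```

View pics/w7b.png

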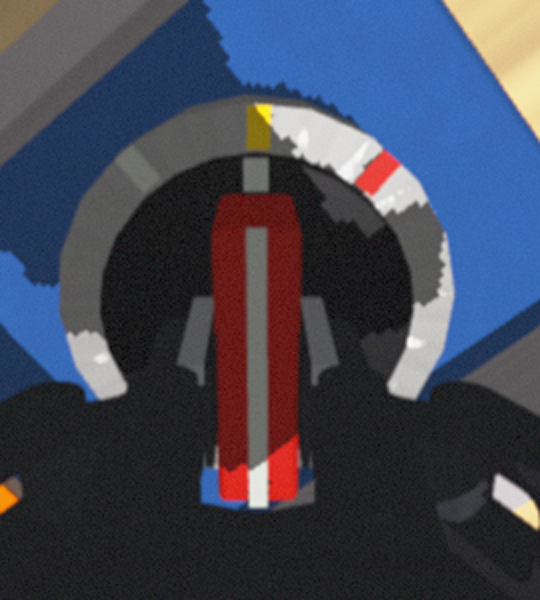

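View pics/top7b.png

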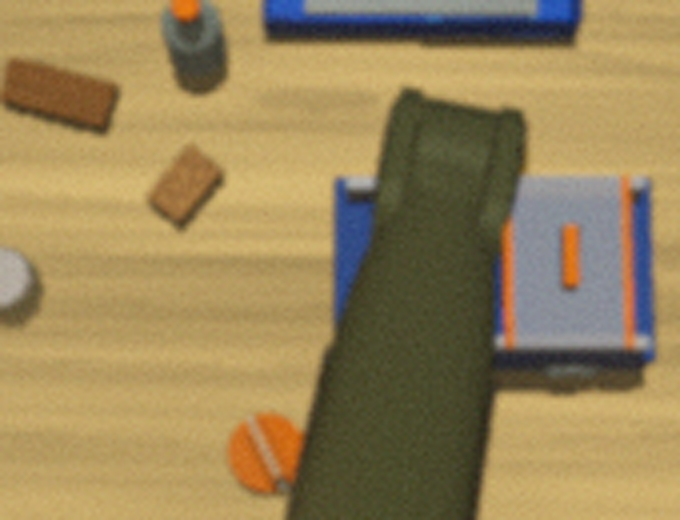

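>>> drive_tool(steps="0 0 0 0 0 1.2; 0 0 0 0 0 0; 0 0 0 0 0 0; 0 0 0 0 0 0; 0 0 0 0 0 0")

```text
t: 17.95
eef_pos: [0.5244, -0.1024, 0.157]
tool_rot: [-3.14, 0.002, 2.449]
ft_force: [-6.1, -1.7, 9.3]
grip_width: 0.0172
```

```bash
python3 - <<'E'
from h import *
st=arm.observe();print(st['t'],st['eef_pos'],np.degrees(st['tool_rot']),st['moment'],st['ft_force'],st['grip_width'])
c,T=campose('wrist',st);im,d=optics.capture('wrist');P=cloud(c,T,d);cv2.imwrite('pics/w8b.png',cv2.resize(im[80:380,130:400],None,fx=2,fy=2,interpolation=cv2.INTER_CUBIC))
hsv=cv2.cvtColor(im,cv2.COLOR_BGR2HSV)
m=(hsv[...,0]>20)&(hsv[...,0]<36)&(hsv[...,1]>150)&(abs(P[...,2]-.13)<.006)
ce=np.argwhere(m).mean(0)[::-1];q=ray(c,T,ce,.13);print(m.sum(),ce,q)
x,y=q[:2]-np.array([.5242,-.1012]);print('yellow ang',np.degrees(np.arctan2(y,x)))
# stripe/pointer angle: bar red mask axis
p=st['eef_pos']
r=(abs(P[...,2]-.170)<.004)&(np.hypot(P[...,0]-p[0],P[...,1]-p[1])<.045)
r=(hsv[...,1]>130)&((hsv[...,0]<8)|(hsv[...,0]>172))&(abs(P[...,2]-.170)<.004)|((hsv[...,1]<60)&(abs(P[...,2]-.170)<.003))&r
print(r.sum(),cv2.minAreaRect(P[r][:,:2].astype(np.float32)))
cap=(abs(P[...,2]-.138)<.003)&(np.hypot(P[...,0]-p[0],P[...,1]-p[1])<.045)&(hsv[...,2]<60);print('cap top z',np.median(P[cap][:,2]),cap.sum(), 'collar', np.median(P[(abs(P[...,2]-.13)<.004)&(hsv[...,1]<60)][:,2]))
E
```

```text
17.95 [ 0.52442395 -0.10238285  0.15696352] [-1.79925511e+02  8.98067124e-02  1.40318845e+02] [-0.29485746  1.0553194   0.40234284] [-6.13713299 -1.69093954  9.34399916] 0.017185246422551287
239 [256.9832636  142.81171548] [ 0.48712252 -0.07175122  0.13      ]
yellow ang 141.54165063578944
5969 ((0.5237467885017395, -0.09920673817396164), (0.04106949642300606, 0.06432844698429108), 71.8641357421875)
cap top z 0.13873643132671198 7703 collar 0.13058350319629058
```

View pics/w8b.png

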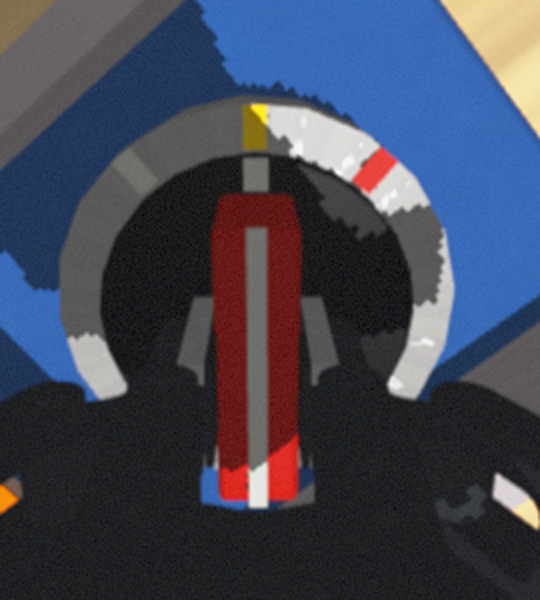

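```bash
python3 -c "
from plant import ticket,arm
print(ticket.job_done());s=arm.observe();print(s['t'],s['tool_rot'],s['ft_force'])"
```

```text
the job is handed in; nothing more can be done
None
the job is handed in; nothing more can be done
```

I finished the job and handed it in at about 18 s, with the gripper still holding the lid at the yellow vent marks. No verdict came back.

- **Guard:** I slid it along to its end stop, where it pushed back with about 16 N, and let go. A later top view showed it still open.
- **Lid:** I took the real lid, not the orange look-alike, by its red bar. It went in at the white marks and came down until the cap met the collar. The cap's top then read about 8 mm above the collar, which is what a seated lid should show.
- **Turn:** The tool turned 40.2° clockwise, well short of the 65° click. In the last wrist picture the pointer lines up with the yellow mark to within about a pixel, and the far-side mark was hidden by the gripper.
- **Forces:** The final force on the tool was about 9 N upward and 6 N sideways.

- **Checks that disagreed:**
  - A colour-based angle for the yellow mark came out 1.2° away from the tool's yaw. That check counted only one mark and part of it was in shadow, so I trusted the picture.
  - A fit to the bar's outline was useless because it took in other surfaces.
- **Joint limit on the way:** While I was moving to the lid, the last joint hit the end of its range and the tool tilted. I turned the tool half round and carried on; nothing was touched.

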